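Plug the spare relay into the relay box's empty socket

TASK

The car's relay box is on the bench with one of its five sockets empty, and the yellow spare relay is in its pocket in the upturned lid. Find the empty socket and plug the spare relay into it, turned to suit the slot, pushed fully home and let go; the pocket covers two sides of the relay and the neighbours in the box crowd the other two, so it will need putting down and a fresh grip on the way. Leave the pencil, the hexagon key and the red screwdriver where they lie.

Things in the scene. Friction and masses are not known exactly. Their poses are not given: they have to be found in the camera images.
- spare_relay: Yellow plug-in relay, 45 g. Housing 28 x 28 mm, 26 high, above a black plug 16 mm (along its x) by 22 mm (y), 14 high; total 40. Origin: centre of the plug's underside; z up. The plug fits either way round. It stands steadily on its plug on a bench. At the start it is upright in the lid's pocket, origin 5 mm above the bench, axes as the lid's; drawn straight up 15 mm it is free.
- lid: Black lid of the relay box, fixed, upside down: a tray 126 mm (x) by 210 mm (y), rim 16 mm high. Origin: centre of its underside, on the bench. In its middle is the spare relay's grey pocket, 1 mm clear of the plug. Two cheeks as high as the relay's top (45 mm over the bench) cover the relay's x faces; its y faces are bare, with 75 mm free beside each.
- relay_box: Car relay box, fixed, 122 mm (x) by 206 mm (y); origin: centre of its underside, on the bench. Grey deck 45 mm above the bench with five sockets 34 mm apart: three in a row along y, two in a row along x. Four hold relays; one, not always the same, is empty. Small blade fuses stand 6 mm proud of the deck, 43 to 55 mm before and behind the row of three.
- fitted_a: A relay already fitted, fixed: black housing 28 x 28 mm, standing 26 mm above the deck. Origin: centre of the housing's underside, at the mouth of the socket that it fills.
- fitted_b: As fitted_a, with a grey housing.
- fitted_c: As fitted_a, with a black housing.
- fitted_d: As fitted_a, with a green housing.
- screwdriver_red: Bystander: screwdriver with a red handle, 201 mm long, lying behind the work. Origin: middle of its underside.
- hex_key: Bystander: black hexagon key, 38 x 114 mm, lying at the right. Origin: middle of its underside.
- pen: Bystander: green pencil, 119 mm long, lying behind the relay box. Origin: middle of its underside.
- socket_1 (a point): Centre of a socket's mouth, on the deck: a slot for the plug, 1 mm clear on each side (the foot of the plug is 1 mm slimmer still), long side along the box's y. Two brass spring leaves at the slot's ends drag from about 8 mm in: push with 5 to 10 N until the housing sits on the deck (relay origin 14 mm below this point). Neighbours in the row leave 6 mm gaps; across the row 28 mm are free beside each face.
- socket_2 (a point): As socket_1: the middle one of the row of three, long side along the box's y.
- socket_3 (a point): As socket_1: the last of the row of three, long side along the box's y.
- socket_4 (a point): As socket_1, but the front one of the row of two, long side along the box's x; across that row, along the box's y, 43 mm are free toward the row of three and all beyond the box's edge on the other side.
- socket_5 (a point): As socket_4: the rear one of the row of two, long side along the box's x.

How it is judged:
By the outcome, as a careful person would: the job done as asked, in the order asked, and still so for the second after the job is handed in, with the robot touching nothing.
It also fails if it takes over 48 s, if anything falls off the work surface, if the arm or the gripper's body presses on something with over 40 N, if the wrist force passes 120 N, or if a joint passes its speed limit or range.

ROBOT

A 7-joint arm with a two-finger parallel gripper is mounted at the origin on a cart in front of the work surface, level with it; the furniture and walls round the work are solid. World frame = base frame: x ahead of the robot, y to its left, z up, the work surface at z = 0. Lengths are in m, angles in rad, forces in N, time in s.
With the tool pointing down it reaches from about 0.4 to 0.925 m from the base axis. Payload 5.6 kg.
Tool frame: the origin (TCP) lies on the front face of the gripper's body, between the roots of the fingers; the fingertips stand 73 mm ahead of it and the grasp point (between the pads) lies 54 mm ahead of it; z points along the fingers, y is the line along which they close (so a half turn about z gives the same grasp; the last joint's range is limited). The gripper opens to 85 mm and grips with 20 to 120 N. Pads are 22 mm wide; open, the fingers measure 114 mm over their backs; the gripper's body (76 mm by 85 mm) begins 54 mm behind the grasp point. The pads swing forward as they close: fully open they stand 13 mm farther back than shut.
Start: joints at [-1.347, 0.468, -0.012, 1.603, 0.006, 1.071, -0.056], TCP at [0.171, 0.627, 0.304] pointing down, gripper open.
Joint ranges: [-2.53, 2.53], [-0.31, 2.02], [-1.57, 1.55], [0.28, 2.44], [-1.29, 4.43], [0.15, 1.84], [-2.92, 2.92]. Speed limits (rad/s): [2.57, 2.57, 3.14, 3.14, 3.14, 3.14, 3.14].

INTERFACE

Orientations are given as a unit quaternion [w, x, y, z].
In Python, from station import * gives the robot as it stands.
- The arm moves only by the tool move_arm, never from a script. Its argument "commands" is a list that holds one entry, the list of rows, each a list of 4 numbers: the shift along the world's x, y, z normalised to -1 to 1, where 1 is 0.4 m, then the turn about the world's z normalised to -1 to 1, where 1 is 30 degrees. A call has 1 to 12 rows; each row is the pose to reach, as a shift and turn from the pose commanded when the call began; what a row does not reach only later rows make up. A row lasts 1/12 s, in which the tool goes at most 41.7 mm and 7.16 degrees, less where a joint would pass 70% of its speed; a pose out of reach is approached as far as the arm can. A call with a number of a shift or a turn outside -1 to 1 is refused whole. A call with a gripper value outside its range is refused whole. "jaw" is the closure, from 0 (fully open) to 1 (shut), set as the call begins (left out, the last holds). The fingers move at their own pace and stop on an object; "force" is the grip in N (left out, the last holds). Time passes only in rows, so rows that repeat a pose let the fingers close. It gives the time, the measured TCP pose, the force, the opening and the grip force at its end, in the units of the state.
- state(): the state, without advancing time (a new reading comes with each control period).
- read_camera(name): name is "scene" or "top"; returns a dict with "img" (400x640x3 uint8, red, green, blue), "fx", "fy", "cx", "cy" (pixels), "rvec" (rotation vector, rad) and "tvec" (3), from world to camera coordinates, as OpenCV has them. Camera axes: x right, y down, z forward; pixel columns grow to the right and rows downward; lengths in m; the calibration is good to about 2 mm. A picture is of the moment at which its call begins. There is no depth.
- hand_in(): hands the job in; it is judged then, once.
Trained networks look in a picture, given as the dict that the camera call returned (one of the last four; its "shot" number tells which), for a name from the list of things; names that differ only in an ending like _2 or _b are one class to them, and where a whole thing is asked for, a point or a joint stands for the part that bears it (a point fixed in the world has none). Each returns a list of dicts, best first, with "conf" (0 to 1); they miss things now and then, are a little off and sometimes report something else, mostly with a low value. They report only what shows in the picture. A call takes as long as a camera call.
- regions_of(target, picture): "pixels" (400x640 bool, what is visible of it) and "extent" ([left, top, width, height] in pixels, round what is visible of it).
The state is a dict: "time_s": time; "q": joint angles; "qd": joint speeds; "effort": joint torques, N m; "tool_pos": TCP position; "orientation": TCP orientation; "ft_force": force on the tool from outside, world axes, zero at the start; "moment": the same for the moment, N m; "finger_gap": opening from 0.0 (shut) to 1.0 (fully open); "grip_force": force on a finger pad.
Only numpy, scipy, OpenCV 4.12 (cv2) and the standard library are available. Lean on these libraries where they do the work, as an engineer would, in place of code of your own. Each camera call takes 0.05 s, during which the arm holds its last target. There are 200 camera calls.

## Working session

There is one attempt and no reset: what is moved stays moved. The work goes in short steps, Python scripts to look and compute and a tool call to move; the robot and the scene stay as the last step left them, time stands still between calls to the robot, and variables do not carry over. Pictures are saved under pics/ and viewed, at most 10 in all, crops included, and the job is handed in when it is done.

Besides the shell and the picture viewer there is one more tool, called after "Request:" as name(argument=value, ...) on one line, values as JSON. move_arm: Moves the arm, as the interface text tells. Its arguments: {"type":"object","properties":{"commands":{"type":"array"},"jaw":{"type":"number"},"force":{"type":"number"}},"required":["commands"]}

```bash
mkdir -p pics
cat > h.py <<'E'
from station import *
import numpy as np, cv2
def ray(p,u,v):
    R=cv2.Rodrigues(np.array(p["rvec"],float))[0];t=np.array(p["tvec"],float).ravel()
    d=R.T@np.array([(u-p["cx"])/p["fx"],(v-p["cy"])/p["fy"],1]);return -R.T@t,d
def at(p,u,v,z):
    c,d=ray(p,u,v);return (c+d*(z-c[2])/d[2])
def proj(p,X):
    K=np.array([[p["fx"],0,p["cx"]],[0,p["fy"],p["cy"]],[0,0,1.]])
    return cv2.projectPoints(np.array(X,float).reshape(-1,3),np.array(p["rvec"],float),np.array(p["tvec"],float),K,None)[0].reshape(-1,2)
E
python3 - <<'E'
from h import *
s=state();print(s["tool_pos"],s["orientation"],s["time_s"])
for n in("top","scene"):
    p=read_camera(n);cv2.imwrite(f"pics/{n}0.png",p["img"][:,:,::-1])
    print(n,ray(p,p["cx"],p["cy"]),p["fx"])
    for t,z in(("spare_relay",.045),("relay_box",.045),("lid",.016),("fitted_a",.071),("fitted_b",.071),("fitted_d",.071),("socket_1",.045)):
        for r in regions_of(t,p)[:5]:
            m=r["pixels"].astype(np.uint8);(c,sz,a)=cv2.minAreaRect(cv2.findNonZero(m))
            print(t,round(r["conf"],2),r["extent"],np.round(c,1),np.round(sz,1),round(a,1),at(p,*c,z).round(4))
E
```

```text
[0.17132938 0.62656373 0.30293918] [-4.26925801e-05  1.33052049e-01  9.91108656e-01 -8.84339601e-04] 0.0
top (array([ 0.36618462, -0.01318038,  1.4718055 ]), array([ 1.81276959e-01,  1.98814295e-04, -9.83432064e-01])) 467.648592248633
relay_box 0.64 [297.7, 181.2, 77.7, 62.3] [337.7 209.8] [77.6 43.3] 16.9 [ 0.6219 -0.0442  0.045 ]
relay_box 0.42 [237.5, 159.4, 35.4, 9.5] [254.5 162.6] [31.4  7.9] 6.7 [0.7665 0.2214 0.045 ]
lid 0.57 [199.2, 192.5, 44.8, 66.9] [219.  226.2] [65.9 42. ] 82.1 [0.5655 0.3265 0.016 ]
fitted_a 0.65 [355.7, 209.0, 7.6, 13.7] [358.8 215.1] [9.2 9.8] 18.4 [ 0.6024 -0.108   0.071 ]
fitted_b 0.65 [355.7, 209.0, 7.6, 13.7] [358.8 215.1] [9.2 9.8] 18.4 [ 0.6024 -0.108   0.071 ]
fitted_d 0.65 [355.7, 209.0, 7.6, 13.7] [358.8 215.1] [9.2 9.8] 18.4 [ 0.6024 -0.108   0.071 ]
socket_1 0.62 [299.0, 184.6, 75.7, 52.7] [337.6 210.1] [77.6 42.3] 17.2 [ 0.6207 -0.044   0.045 ]
scene (array([0.63681607, 0.67766319, 1.02768161]), array([ 0.01719115, -0.57721168, -0.81641358])) 412.6267176884187
spare_relay 0.57 [349.2, 304.6, 10.6, 15.5] [353. 312.] [12. 12.] 90.0 [0.5701 0.
[... 266 characters left out ...]
6.3] 78.7 [0.5674 0.3296 0.016 ]
fitted_a 0.64 [325.9, 179.8, 12.3, 11.0] [330.5 185.5] [13. 11.] 90.0 [ 0.6214 -0.0356  0.071 ]
fitted_a 0.42 [329.7, 162.3, 11.8, 10.7] [336. 167.] [10. 10.] 90.0 [ 0.6043 -0.1044  0.071 ]
fitted_b 0.64 [325.9, 179.8, 12.3, 11.0] [330.5 185.5] [13. 11.] 90.0 [ 0.6214 -0.0356  0.071 ]
fitted_b 0.42 [329.7, 162.3, 11.8, 10.7] [336. 167.] [10. 10.] 90.0 [ 0.6043 -0.1044  0.071 ]
fitted_d 0.64 [325.9, 179.8, 12.3, 11.0] [330.5 185.5] [13. 11.] 90.0 [ 0.6214 -0.0356  0.071 ]
fitted_d 0.42 [329.7, 162.3, 11.8, 10.7] [336. 167.] [10. 10.] 90.0 [ 0.6043 -0.1044  0.071 ]
socket_1 0.61 [300.0, 162.4, 58.3, 73.8] [327.2 196.2] [46.3 71.5] 15.6 [ 0.6309 -0.0162  0.045 ]
```

View pics/top0.png

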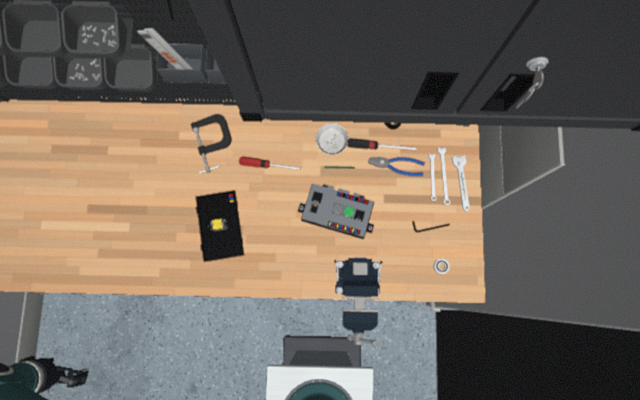

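View pics/scene0.png

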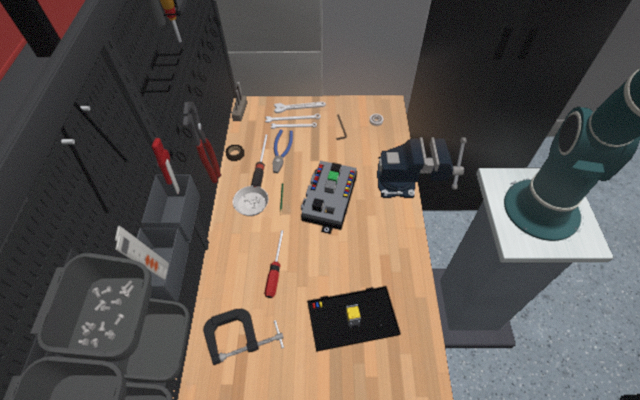

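Top view: lid at about (219,226) with the yellow relay at (218,225), and the relay box at about (338,210) with the green relay at (349,212). I'll zoom in.

Run:
```python
import cv2,numpy as np
a=cv2.imread("pics/top0.png");b=cv2.imread("pics/scene0.png")
f=lambda i,x,y,w,h:cv2.resize(i[y:y+h,x:x+w],(400,300),interpolation=cv2.INTER_CUBIC)
o=np.vstack([np.hstack([f(a,292,175,88,66),f(b,280,155,100,75)]),np.hstack([f(a,176,192,88,66),f(b,300,280,100,75)])])
cv2.imwrite("pics/c1.png",o)
```

```text
(no output)
```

View pics/c1.png

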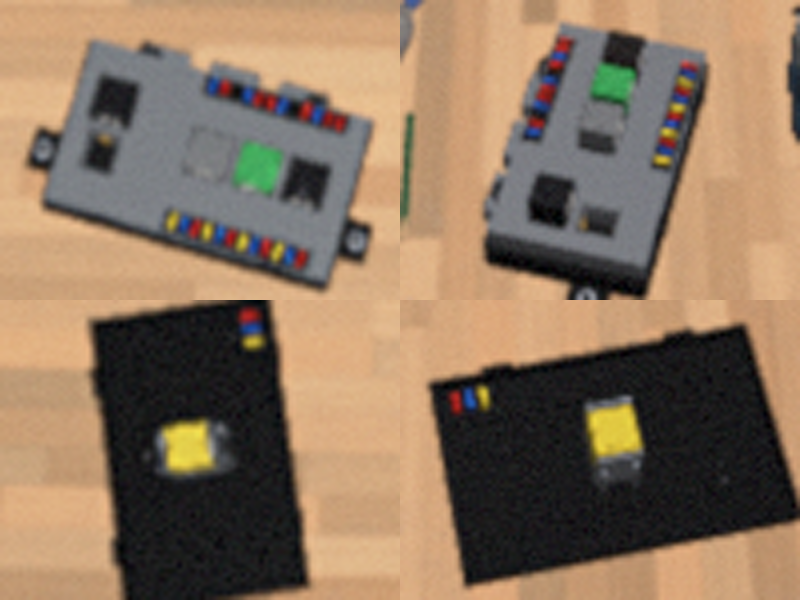

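The empty socket is the near (front) one of the row of two, which is socket_4. I'll rectify both pictures on the z = 45 mm plane to get accurate poses.

```bash
cat >> h.py <<'E'
def rect(p,x0,y0,w,h,z,s=0.0005):
    # rectified: column = -y, row = -x ; origin top-left = (x0 max x, y0 max y)
    r,c=np.mgrid[0:h,0:w].astype(float)
    X=np.stack([x0-r*s,y0-c*s,np.full_like(r,z)],-1)
    uv=proj(p,X).reshape(h,w,2).astype(np.float32)
    return cv2.remap(p["img"],uv[...,0],uv[...,1],cv2.INTER_CUBIC)
E
python3 - <<'E'
from h import *
P=[read_camera("top"),read_camera("scene")]
rows=[]
B=[rect(p,.72,.09,560,400,.045) for p in P]
L=[rect(p,.62,.38,200,200,.045) for p in P]
G=[rect(p,.65,.06,350,200,.071) for p in P]
for n,im in zip("ts",B):
    hsv=cv2.cvtColor(im,cv2.COLOR_RGB2HSV)
    m=((hsv[...,1]<45)&(hsv[...,2]>75)).astype(np.uint8)
    m=cv2.morphologyEx(m,cv2.MORPH_CLOSE,np.ones((31,31)));m=cv2.morphologyEx(m,cv2.MORPH_OPEN,np.ones((61,61)))
    c=max(cv2.findContours(m,0,1)[0],key=cv2.contourArea)
    (a,s,g)=cv2.minAreaRect(c);print("deck",n,.72-a[1]*.0005,.09-a[0]*.0005,np.array(s)*.5,g)
for n,im in zip("ts",L):
    hsv=cv2.cvtColor(im,cv2.COLOR_RGB2HSV)
    for V in(100,170,200):
        m=((abs(hsv[...,0].astype(int)-28)<8)&(hsv[...,1]>120)&(hsv[...,2]>V)).astype(np.uint8)
        (a,s,g)=cv2.minAreaRect(cv2.findNonZero(m));print("relay",n,V,.62-a[1]*.0005,.38-a[0]*.0005,np.array(s)*.5,g)
for n,im in zip("ts",G):
    hsv=cv2.cvtColor(im,cv2.COLOR_RGB2HSV)
    m=((abs(hsv[...,0].astype(int)-65)<15)&(hsv[...,1]>120)&(hsv[...,2]>110)).astype(np.uint8)
    m=cv2.morphologyEx(m,cv2.MORPH_OPEN,np.ones((21,21)))
    (a,s,g)=cv2.minAreaRect(cv2.findNonZero(m));print("green",n,.65-a[1]*.0005,.06-a[0]*.0005,np.array(s)*.5,g)
o=np.zeros((600,800,3),np.uint8)
for i in(0,1):
    o[:286,i*400:(i+1)*400]=cv2.resize(B[i],(400,286));o[300:600,i*400:i*400+300]=cv2.resize(L[i],(300,300))
cv2.imwrite("pics/r1.png",o[...,::-1])
E
```

```text
deck t 0.6256729965209961 -0.043991546630859385 [216.07789612 125.74803925] 15.018359184265137
deck s 0.6232100296020507 -0.053480377197265644 [175.5464325  125.00847626] 14.845453262329102
relay t 100 0.5689881515502929 0.3267479782104492 [34.82534409 31.1228199 ] 80.31121826171875
relay t 170 0.5686634597778321 0.3271826934814453 [30.79023361 28.73101616] 78.69007110595703
relay t 200 0.5687695693969727 0.3270037002563477 [28.41486931 26.96756744] 79.28687286376953
relay s 100 0.5702779998779297 0.3288460006713867 [30.99190521 29.11360931] 79.69515228271484
relay s 170 0.5700525321960449 0.3287057991027832 [27.49365616 28.16165924] 79.87532806396484
relay s 200 0.5700621910095215 0.3285120315551758 [25.68462372 25.62128448] 79.04593658447266
green t 0.61425 -0.07600000000000001 [25.5 25. ] 90.0
green s 0.6148470573425293 -0.074188232421875 [28.74328613 25.59779549] 12.52880859375
```

View pics/r1.png

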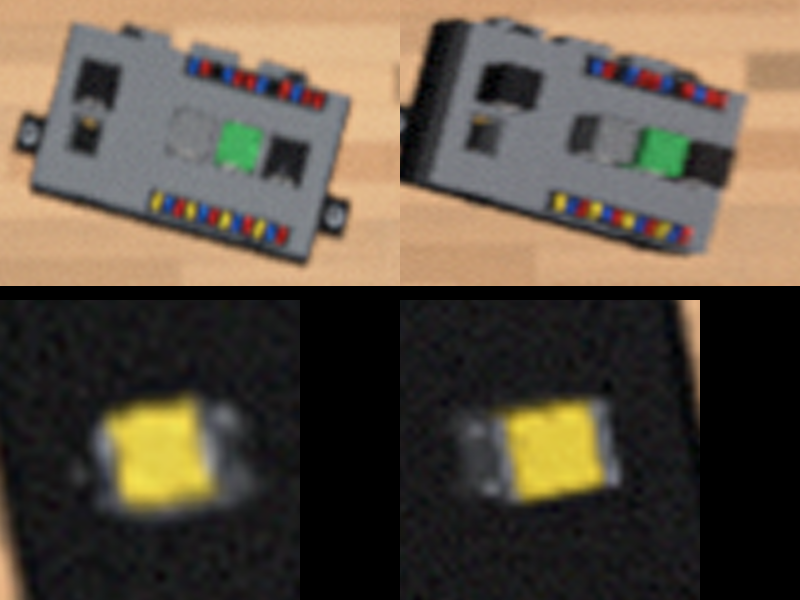

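The rectified views agree. The relay is at about (0.5695, 0.328), with its cheeks on the ±y sides and its bare faces along about +9° from world x. The box yaw is about −15°. I'm moving now.

Request:
move_arm(commands=[[[0.5, -0.375, -0.1, -1], [0.5, -0.375, -0.1, -1], [0.5, -0.375, -0.1, -1], [0.5, -0.375, -0.1, -1], [0.5, -0.375, -0.1, -1], [0.5, -0.375, -0.1, -1], [0.5, -0.375, -0.1, -1]]], jaw=0, force=60)

```text
time_s: 1.48
tool_pos: [0.3791, 0.4699, 0.2631]
orientation: [0.003, 0.391, 0.921, -0.001]
ft_force: [1.1, -0.5, -0.6]
finger_gap: 0.996
grip_force: 0.0
```

```bash
cat > fit.py <<'E'
# fit box pose: deck rectangle edges + lid rectangle in both rectified pictures, using gradient energy along model lines
from h import *
from scipy.optimize import minimize
def energy(p,im,pts):
    uv=proj(p,pts).astype(np.float32);return cv2.remap(im,uv[:,0].reshape(-1,1),uv[:,1].reshape(-1,1),cv2.INTER_LINEAR).ravel()
def fit(P,rects,x0):
    G=[]
    for p in P:
        g=cv2.GaussianBlur(cv2.cvtColor(p["img"],cv2.COLOR_RGB2LAB).astype(np.float32),(0,0),.8)
        G.append(np.sqrt(sum(cv2.Sobel(g[...,k],5,1,0)**2+cv2.Sobel(g[...,k],5,0,1)**2 for k in range(3))))
    def cost(v,only=None):
        c,s=np.cos(v[2]),np.sin(v[2]);e=0
        for p,g,i in zip(P,G,range(9)):
            if only is not None and i!=only: continue
            for (w,h,z) in rects:
                t=np.linspace(-.95,.95,80)/2
                q=np.vstack([np.c_[t*w,0*t+h/2],np.c_[t*w,0*t-h/2],np.c_[0*t+w/2,t*h],np.c_[0*t-w/2,t*h]])
                X=np.c_[v[0]+c*q[:,0]-s*q[:,1],v[1]+s*q[:,0]+c*q[:,1],0*q[:,0]+z]
                e-=np.minimum(energy(p,g,X),150).mean()
        return e
    out=[]
    for only in(None,0,1):
        best=None
        for dx in np.arange(-6,7,2)*1e-3:
            for dy in np.arange(-6,7,2)*1e-3:
                r=minimize(cost,np.array(x0)+[dx,dy,0],args=(only,),method="Nelder-Mead",options=dict(initial_simplex=np.array(x0)+[dx,dy,0]+np.array([[0,0,0],[.003,0,0],[0,.003,0],[0,0,.03]]),maxiter=80))
                if best is None or r.fun<best.fun: best=r
        out.append(best.x);print(only,best.x[:2].round(4),np.degrees(best.x[2]).round(2),best.fun.round(1))
    return out
E
python3 - <<'E'
from fit import *
s=state();print(s["tool_pos"],s["orientation"],s["time_s"])
P=[read_camera("top"),read_camera("scene")]
print("box");fit(P,[(.122,.206,.045)],[.625,-.046,-.26])
print("lid");fit(P,[(.126,.210,.016)],[.568,.328,-1.41])
E
```

```text
[0.37910232 0.46991761 0.26309754] [ 0.00258469  0.39054346  0.92057969 -0.00146603] 1.4833
box
None [ 0.6219 -0.0414] -15.35 -285.2
0 [ 0.6202 -0.0451] -14.77 -145.1
1 [ 0.6238 -0.0407] -16.65 -143.6
lid
None [0.571  0.3298] -78.54 -300.0
0 [0.5659 0.3253] -80.28 -150.0
1 [0.57   0.3298] -78.66 -150.0
```

Request:
move_arm(commands=[[[0.495, -0.372, -0.25, -1], [0.495, -0.372, -0.25, -1], [0.495, -0.372, -0.25, -1], [0.495, -0.372, -0.25, -1], [0.495, -0.372, -0.25, -1], [0.495, -0.372, -0.25, -1], [0.495, -0.372, -0.25, -1], [0.495, -0.372, -0.25, -1], [0.495, -0.372, -0.25, -1], [0.495, -0.372, -0.25, -1]]])

```text
time_s: 2.42
tool_pos: [0.5678, 0.3311, 0.1641]
orientation: [-0.001, 0.609, 0.793, 0.0]
ft_force: [-0.3, -0.2, -0.2]
finger_gap: 0.998
grip_force: 0.0
```

```bash
cat >> h.py <<'E'
def st():
    s=state();q=s["orientation"];a=(2*np.degrees(np.arctan2(q[2],q[1]))-90+90)%180-90
    print("t",round(s["time_s"],2),"tcp",np.round(s["tool_pos"],4),"close",round(a,2),"F",np.round(s["ft_force"],1),"M",np.round(s["moment"],2),"gap",round(s["finger_gap"],3),"grip",round(s["grip_force"],1),"q7",round(s["q"][6],2))
E
python3 -c "
from h import *
st()"
```

```text
t 2.42 tcp [0.5678 0.3311 0.1641] close 14.91 F [-0.3 -0.2 -0.2] M [ 0.05 -0.02  0.04] gap 0.998 grip 0.0 q7 -0.14
```

Request:
move_arm(commands=[[[0, 0, 0, -0.145], [0, 0, 0, -0.145], [0, 0, 0, -0.145], [0, 0, -0.05, -0.145], [0, 0, -0.1, -0.145], [0, 0, -0.14, -0.145], [0, 0, -0.17, -0.145], [0, 0, -0.17, -0.145], [0, 0, -0.17, -0.145]]])

```text
time_s: 3.17
tool_pos: [0.569, 0.3287, 0.0957]
orientation: [-0.0, 0.64, 0.769, -0.0]
ft_force: [-1.0, 0.1, 0.2]
finger_gap: 1.001
grip_force: 0.0
```

```bash
python3 -c "
from h import *
st()
p=read_camera('scene');cv2.imwrite('pics/g1.png',cv2.resize(p['img'][230:380,260:460,::-1],(800,600),interpolation=cv2.INTER_CUBIC))"
```

```text
t 3.17 tcp [0.569  0.3287 0.0957] close 10.44 F [-1.   0.1  0.2] M [-0.02  0.01 -0.03] gap 1.001 grip 0.0 q7 -0.17
```

View pics/g1.png

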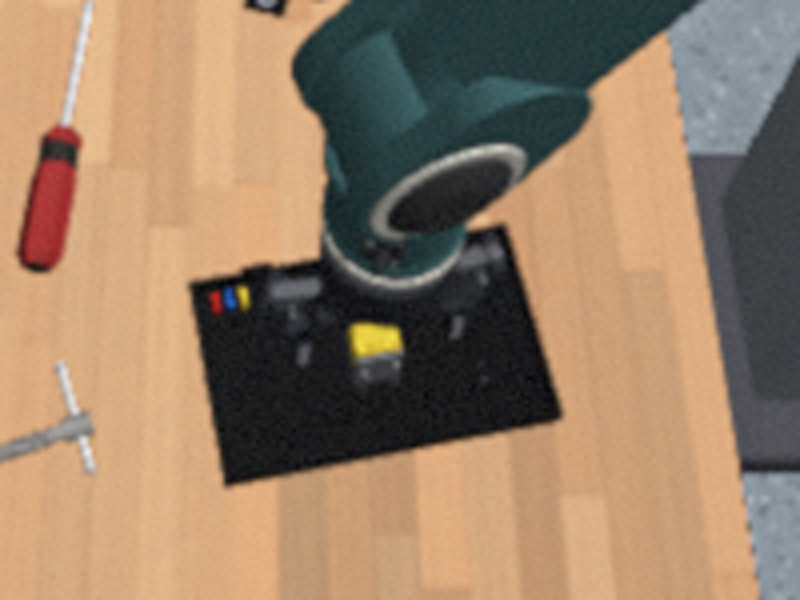

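The relay, at (375,345) in the crop, sits centred between the open fingers. Closing.

Request:
move_arm(commands=[[[0, 0, 0, 0], [0, 0, 0, 0], [0, 0, 0, 0], [0, 0, 0, 0], [0, 0, 0, 0], [0, 0, 0, 0], [0, 0, 0, 0], [0, 0, 0, 0], [0, 0, 0, 0], [0, 0, 0, 0]]], jaw=1, force=40)

```text
time_s: 4.05
tool_pos: [0.5697, 0.3284, 0.0965]
orientation: [0.0, 0.64, 0.768, 0.0]
ft_force: [-0.2, -0.3, 6.2]
finger_gap: 0.319
grip_force: 40.2
```

```bash
python3 -c "
from h import *
st()"
```

```text
t 4.05 tcp [0.5697 0.3284 0.0965] close 10.36 F [-0.2 -0.3  6.2] M [-0.07  0.17  0.05] gap 0.319 grip 40.2 q7 -0.18
```

Request:
move_arm(commands=[[[0, 0, 0.02, 0], [0, 0, 0.04, 0], [0, 0, 0.07, 0], [0, 0, 0.12, 0], [0, 0, 0.18, 0], [0, 0, 0.2, 0], [0, 0, 0.2, 0], [0, 0, 0.2, 0]]])

```text
time_s: 4.72
tool_pos: [0.5691, 0.3283, 0.1762]
orientation: [-0.0, 0.64, 0.768, 0.0]
ft_force: [-1.1, -0.3, -1.2]
finger_gap: 0.319
grip_force: 40.7
```

```bash
python3 -c "
from h import *
st()"
```

```text
t 4.72 tcp [0.5691 0.3283 0.1762] close 10.37 F [-1.1 -0.3 -1.2] M [-0.01 -0.06  0.  ] gap 0.319 grip 40.7 q7 -0.2
```

Request:
move_arm(commands=[[[-0.05, -0.395, 0, -0.847], [-0.05, -0.395, 0, -0.847], [-0.05, -0.395, 0, -0.847], [-0.05, -0.395, 0, -0.847], [-0.05, -0.395, 0, -0.847], [-0.05, -0.395, 0, -0.847], [-0.05, -0.395, -0.1, -0.847], [-0.05, -0.395, -0.17, -0.847], [-0.05, -0.395, -0.18, -0.847], [-0.05, -0.395, -0.19, -0.847], [-0.05, -0.395, -0.19, -0.847], [-0.05, -0.395, -0.19, -0.847]]])

```text
time_s: 5.72
tool_pos: [0.5502, 0.1708, 0.1008]
orientation: [0.0, 0.793, 0.609, 0.001]
ft_force: [0.5, -0.3, 0.1]
finger_gap: 0.318
grip_force: 40.7
```

```bash
python3 -c "
from h import *
st()"
```

```text
t 5.72 tcp [0.5502 0.1708 0.1008] close -15.01 F [ 0.5 -0.3  0.1] M [-0.13  0.07 -0.02] gap 0.318 grip 40.7 q7 -0.3
```

Request:
move_arm(commands=[[[0, 0, -0.01, 0], [0, 0, -0.0175, 0], [0, 0, -0.02, 0], [0, 0, -0.0225, 0], [0, 0, -0.0225, 0], [0, 0, -0.0225, 0]]])

```text
time_s: 6.22
tool_pos: [0.5496, 0.1703, 0.0915]
orientation: [-0.0, 0.794, 0.608, 0.0]
ft_force: [-2.5, -1.5, 4.4]
finger_gap: 0.319
grip_force: 41.3
```

```bash
python3 -c "
from h import *
st()"
```

```text
t 6.22 tcp [0.5496 0.1703 0.0915] close -15.05 F [-2.5 -1.5  4.4] M [-0.02  0.32 -0.01] gap 0.319 grip 41.3 q7 -0.29
```

Contact at the expected height. Releasing and lifting.

Request:
move_arm(commands=[[[0, 0, 0, 0], [0, 0, 0, 0], [0, 0, 0, 0], [0, 0, 0, 0], [0, 0, 0, 0], [0, 0, 0, 0], [0, 0, 0.08, 0], [0, 0, 0.16, 0], [0, 0, 0.2, 0.3], [0, 0, 0.2, 0.6], [0, 0, 0.2, 0.9], [0, 0, 0.2, 1]]], jaw=0)

```text
time_s: 7.22
tool_pos: [0.5495, 0.1704, 0.1715]
orientation: [0.0, 0.616, 0.788, 0.0]
ft_force: [-0.3, 0.2, -0.3]
finger_gap: 0.999
grip_force: 0.0
```

Request:
move_arm(commands=[[[0, 0, 0, 1], [0, 0, 0, 1], [0, 0, 0, 1], [0, 0, 0, 1], [0, 0, 0, 1]]])

```text
time_s: 7.63
tool_pos: [0.5494, 0.17, 0.1709]
orientation: [-0.0, 0.392, 0.92, 0.0]
ft_force: [-0.2, -0.3, 0.6]
finger_gap: 1.002
grip_force: 0.0
```

Request:
move_arm(commands=[[[0, 0, 0, 1], [0, 0, 0, 1], [0, 0, 0, 1], [0, 0, 0, 1], [0, 0, 0, 1], [0, 0, 0, 1]]])

```text
time_s: 8.13
tool_pos: [0.5494, 0.1699, 0.1708]
orientation: [-0.0, 0.145, 0.989, 0.0]
ft_force: [0.7, -0.2, -0.2]
finger_gap: 1.0
grip_force: 0.0
```

```bash
cat >> h.py <<'E'
def yellow(p,x0,y0,z):
    im=rect(p,x0+.05,y0+.05,200,200,z);hsv=cv2.cvtColor(im,cv2.COLOR_RGB2HSV)
    for V in(170,195):
        m=((abs(hsv[...,0].astype(int)-28)<8)&(hsv[...,1]>120)&(hsv[...,2]>V)).astype(np.uint8)
        (a,s,g)=cv2.minAreaRect(cv2.findNonZero(m));print("yellow",V,round(x0+.05-a[1]*.0005,4),round(y0+.05-a[0]*.0005,4),np.array(s).round(1)*.5,round(g,1))
    return im
E
python3 -c "
from h import *
st()
o=[]
for n in('top','scene'):
    p=read_camera(n)
    try:o.append(yellow(p,.55,.17,.04))
    except Exception as e:print(n,e)
    
cv2.imwrite('pics/p2.png',cv2.resize(np.hstack(o),(800,400))[...,::-1])"
```

```text
t 8.13 tcp [0.5494 0.1699 0.1708] close 73.37 F [ 0.7 -0.2 -0.2] M [-0.    0.06  0.03] gap 1.0 grip 0.0 q7 0.95
top OpenCV(4.12.0) /io/opencv/modules/imgproc/src/convhull.cpp:143: error: (-215:Assertion failed) total >= 0 && (depth == CV_32F || depth == CV_32S) in function 'convexHull'

yellow 170 0.5388 0.1738 [28.3   9.25] 17.4
yellow 195 0.5383 0.1733 [27.2   8.15] 15.9
```

View pics/p2.png

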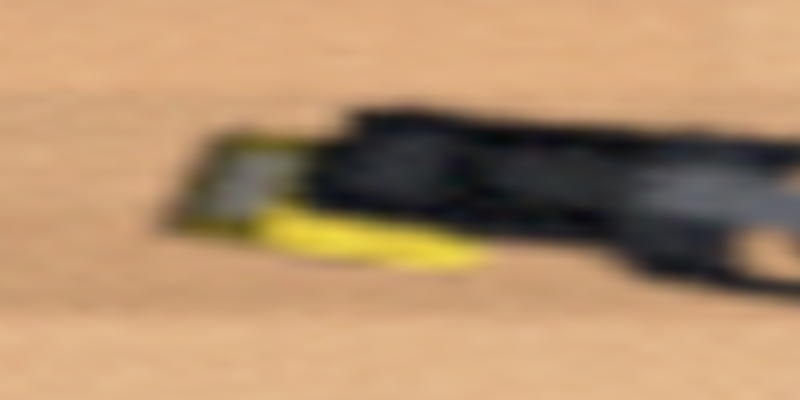

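The relay stands upright, with its yellow side visible at (370,240). I'll regrip at the same xy, turned 90°.

Request:
move_arm(commands=[[[0, 0, 0, 0], [0, 0, -0.08, 0], [0, 0, -0.15, 0], [0, 0, -0.19, 0], [0, 0, -0.198, 0], [0, 0, -0.198, 0], [0, 0, -0.198, 0]]])

```text
time_s: 8.82
tool_pos: [0.5499, 0.1705, 0.0924]
orientation: [0.0, 0.143, 0.99, 0.0]
ft_force: [-0.2, -0.4, -0.1]
finger_gap: 1.0
grip_force: 0.0
```

Request:
move_arm(commands=[[[0, 0, 0, 0], [0, 0, 0, 0], [0, 0, 0, 0], [0, 0, 0, 0], [0, 0, 0, 0], [0, 0, 0, 0], [0, 0, 0, 0], [0, 0, 0, 0], [0, 0, 0, 0], [0, 0, 0, 0]]], jaw=1, force=60)

```text
time_s: 9.65
tool_pos: [0.5499, 0.1703, 0.0925]
orientation: [0.001, 0.143, 0.99, 0.0]
ft_force: [-0.9, 0.2, 6.5]
finger_gap: 0.31
grip_force: 59.7
```

```bash
python3 -c "
from h import *
st()"
```

```text
t 9.65 tcp [0.5499 0.1703 0.0925] close 73.59 F [-0.9  0.2  6.5] M [-0.05  0.2   0.04] gap 0.31 grip 59.7 q7 0.96
```

Request:
move_arm(commands=[[[0, 0, 0.05, 0.03], [0, 0, 0.12, 0.05], [0, 0, 0.18, 0.05], [0, 0, 0.2, 0.05], [0, 0, 0.2, 0.05]]])

```text
time_s: 10.07
tool_pos: [0.5505, 0.1705, 0.1738]
orientation: [0.002, 0.13, 0.992, 0.001]
ft_force: [0.4, -0.1, 0.1]
finger_gap: 0.311
grip_force: 59.1
```

```bash
cat > fit2.py <<'E'
from h import *
from scipy.optimize import minimize
P=[]
for n in("top","scene"):
    p=dict(read_camera(n));p["img"]=cv2.imread(f"pics/{n}0.png")[...,::-1].copy()
    g=cv2.GaussianBlur(cv2.cvtColor(p["img"],cv2.COLOR_RGB2LAB).astype(np.float32),(0,0),.6)
    p["gx"]=[cv2.Sobel(g[...,k],5,1,0) for k in range(3)];p["gy"]=[cv2.Sobel(g[...,k],5,0,1) for k in range(3)];P.append(p)
t=np.linspace(-.9,.9,40)/2
def rect4(w,h): return np.vstack([np.c_[t*w,0*t+h/2],np.c_[t*w,0*t-h/2],np.c_[0*t+w/2,t*h],np.c_[0*t-w/2,t*h]])
N=np.repeat([[0,1],[0,-1],[1,0],[-1,0]],40,0)*1e-3
def cost(v,cams,off):
    x,y,a,y3,y2=v[:5];e=0;c,s=np.cos(a),np.sin(a)
    parts=[(0,0,.122,.206,.045,2),(-.017,y2,.024,.018,.045,1),(.017,y2,.028,.028,.071,1)]+[(0,y3+k*.034,.028,.028,.071,1) for k in(-1,0,1)]
    for i in cams:
        p=P[i];d=np.array(off(v,i))
        for (px,py,w,h,z,wt) in parts:
            q=rect4(w,h)+[px,py]
            A=[]
            for Q in(q,q+N):
                A.append(proj(p,np.c_[x+d[0]+c*Q[:,0]-s*Q[:,1],y+d[1]+s*Q[:,0]+c*Q[:,1],0*Q[:,0]+z]))
            n=A[1]-A[0];n/=np.linalg.norm(n,axis=1)[:,None]
            S=lambda g:cv2.remap(g,A[0][:,0].astype(np.float32),A[0][:,1].astype(np.float32),cv2.INTER_CUBIC).ravel()
            e-=wt*sum(np.minimum(abs(S(gx)*n[:,0]+S(gy)*n[:,1]),80).mean() for gx,gy in zip(p["gx"],p["gy"]))
    return e
def run(cams,off,n):
    best=None
    for dx in(-3,0,3):
        for dy in(-3,0,3):
            x0=np.array([.622+dx*1e-3,-.044+dy*1e-3,-.26,-.032,.0735]+[0]*(n-5))
            sim=np.vstack([x0]+[x0+np.eye(n)[k]*(.02 if k==2 else .003) for k in range(n)])
            r=minimize(cost,x0,args=(cams,off),method="Nelder-Mead",options=dict(initial_simplex=sim,maxiter=500))
            if best is None or r.fun<best.fun:best=r
    v=best.x;c,s=np.cos(v[2]),np.sin(v[2])
    print(cams,n,v.round(4),np.degrees(v[2]).round(2),best.fun.round(1),"socket4",(v[0]-.017*c-s*v[4]).round(4),(v[1]-.017*s+c*v[4]).round(4))
run([0],lambda v,i:(0,0),5);run([1],lambda v,i:(0,0),5);run([0,1],lambda v,i:(0,0),5)
run([0,1],lambda v,i:(v[5]*(1-2*i),v[6]*(1-2*i)),7)
E
python3 fit2.py; python3 -c "
from h import *
st()"
```

```text
[0] 5 [ 0.6211 -0.0429 -0.2748 -0.0317  0.0711] -15.74 -872.4 socket4 0.624 0.0302
[1] 5 [ 0.6237 -0.04   -0.2842 -0.0347  0.0707] -16.29 -939.9 socket4 0.6272 0.0327
[0, 1] 5 [ 0.6217 -0.0421 -0.2723 -0.0324  0.0726] -15.6 -1782.8 socket4 0.6248 0.0323
[0, 1] 7 [ 6.220e-01 -4.220e-02 -2.796e-01 -3.200e-02  7.300e-02 -1.200e-03
 -4.000e-04] -16.02 -1801.9 socket4 0.6258 0.0326
t 10.17 tcp [0.5489 0.1701 0.171 ] close 75.1 F [-0.4 -0.1 -1.5] M [-0.07  0.05  0.01] gap 0.313 grip 59.1 q7 0.97
```

Request:
move_arm(commands=[[[0.192, -0.345, 0.03, -0.03], [0.192, -0.345, 0.03, -0.03], [0.192, -0.345, 0.03, -0.03], [0.192, -0.345, 0.03, -0.03], [0.192, -0.345, 0, -0.03], [0.192, -0.345, -0.03, -0.03], [0.192, -0.345, -0.05, -0.03], [0.192, -0.345, -0.05, -0.03], [0.192, -0.345, -0.05, -0.03]]])

```text
time_s: 10.92
tool_pos: [0.6249, 0.0341, 0.15]
orientation: [-0.002, 0.136, 0.991, 0.0]
ft_force: [-0.7, -1.6, -0.5]
finger_gap: 0.315
grip_force: 59.1
```

```bash
python3 -c "
from h import *
st()
o=[]
for n in('top','scene'):
    p=read_camera(n)
    o.append(rect(p,.68,.09,240,240,.045))
cv2.imwrite('pics/h3.png',cv2.resize(np.hstack(o),(800,400),interpolation=cv2.INTER_CUBIC)[...,::-1])"
```

```text
t 10.92 tcp [0.6249 0.0341 0.15  ] close 74.35 F [-0.7 -1.6 -0.5] M [ 0.   -0.07  0.01] gap 0.315 grip 59.1 q7 1.23
```

View pics/h3.png

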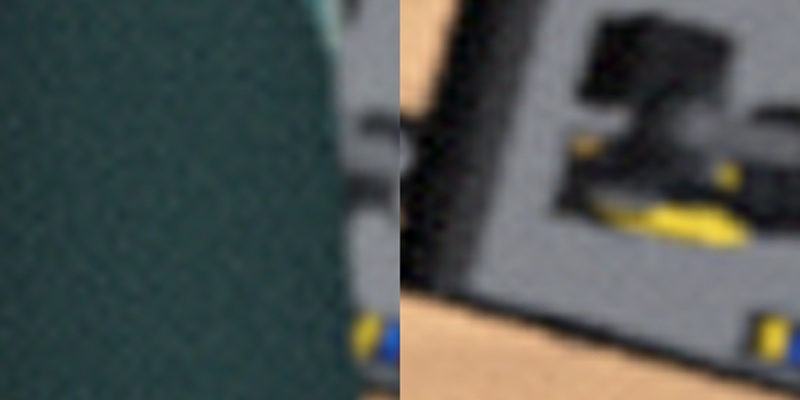

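The scene view shows the relay held above the socket, its yellow side at (690,220), behind the black neighbour. I'll lower it and feel for contact.

Request:
move_arm(commands=[[[0, 0, 0, 0], [0, 0, -0.01, 0], [0, 0, -0.02, 0], [0, 0, -0.025, 0], [0, 0, -0.03, 0], [0, 0, -0.0325, 0], [0, 0, -0.035, 0], [0, 0, -0.0375, 0], [0, 0, -0.0375, 0]]])

```text
time_s: 11.77
tool_pos: [0.6261, 0.0321, 0.1365]
orientation: [-0.0, 0.137, 0.991, -0.0]
ft_force: [-0.7, -0.0, 0.1]
finger_gap: 0.316
grip_force: 59.1
```

```bash
python3 -c "
from h import *
st()"
```

```text
t 11.77 tcp [0.6261 0.0321 0.1365] close 74.19 F [-0.7 -0.   0.1] M [-0.05  0.   -0.  ] gap 0.316 grip 59.1 q7 1.23
```

Request:
move_arm(commands=[[[0, 0, -0.005, 0], [0, 0, -0.0075, 0], [0, 0, -0.01, 0], [0, 0, -0.0125, 0], [0, 0, -0.0125, 0]]])

```text
time_s: 12.18
tool_pos: [0.6262, 0.0321, 0.1315]
orientation: [0.0, 0.137, 0.991, -0.0]
ft_force: [0.5, -0.5, -0.2]
finger_gap: 0.31
grip_force: 59.1
```

```bash
python3 -c "
from h import *
st()"
```

```text
t 12.18 tcp [0.6262 0.0321 0.1315] close 74.2 F [ 0.5 -0.5 -0.2] M [-0.08 -0.04  0.03] gap 0.31 grip 59.1 q7 1.23
```

It's entering the slot freely. Continuing down.

Request:
move_arm(commands=[[[0, 0, -0.0025, 0], [0, 0, -0.005, 0], [0, 0, -0.0075, 0], [0, 0, -0.01, 0], [0, 0, -0.0125, 0], [0, 0, -0.015, 0], [0, 0, -0.015, 0]]])

```text
time_s: 12.77
tool_pos: [0.6265, 0.032, 0.126]
orientation: [0.0, 0.138, 0.99, -0.0]
ft_force: [0.3, -1.0, 3.5]
finger_gap: 0.315
grip_force: 59.5
```

```bash
python3 -c "
from h import *
st()"
```

```text
t 12.77 tcp [0.6265 0.032  0.126 ] close 74.19 F [ 0.3 -1.   3.5] M [-0.26 -0.14 -0.02] gap 0.315 grip 59.5 q7 1.23
```

Request:
move_arm(commands=[[[0, 0, -0.0025, 0], [0, 0, -0.005, 0], [0, 0, -0.0075, 0], [0, 0, -0.0085, 0], [0, 0, -0.0085, 0]]])

```text
time_s: 13.18
tool_pos: [0.6265, 0.032, 0.1235]
orientation: [0.0, 0.138, 0.99, 0.0]
ft_force: [-1.7, -1.4, 10.1]
finger_gap: 0.313
grip_force: 60.6
```

```bash
python3 -c "
from h import *
st()"
```

```text
t 13.18 tcp [0.6265 0.032  0.1235] close 74.19 F [-1.7 -1.4 10.1] M [-0.31  0.49  0.02] gap 0.313 grip 60.6 q7 1.23
```

Request:
move_arm(commands=[[[0, 0, -0.0025, 0], [0, 0, -0.005, 0], [0, 0, -0.005, 0], [0, 0, -0.005, 0]]])

```text
time_s: 13.52
tool_pos: [0.6265, 0.032, 0.1234]
orientation: [0.0, 0.138, 0.99, 0.0]
ft_force: [-7.0, -1.2, 23.3]
finger_gap: 0.313
grip_force: 62.3
```

```bash
python3 -c "
from h import *
st()"
```

```text
t 13.52 tcp [0.6265 0.032  0.1234] close 74.18 F [-7.  -1.2 23.3] M [-0.4   1.58 -0.02] gap 0.313 grip 62.3 q7 1.23
```

Hard stop at exactly the seated height. Relaxing, releasing and lifting.

Request:
move_arm(commands=[[[0, 0, 0.005, 0], [0, 0, 0.0075, 0], [0, 0, 0.0075, 0]]])

```text
time_s: 13.77
tool_pos: [0.6263, 0.0321, 0.1235]
orientation: [0.0, 0.137, 0.991, -0.0]
ft_force: [-0.2, -1.7, 5.8]
finger_gap: 0.315
grip_force: 60.2
```

Request:
move_arm(commands=[[[0, 0, 0, 0], [0, 0, 0, 0], [0, 0, 0, 0], [0, 0, 0, 0], [0, 0, 0.02, 0], [0, 0, 0.06, 0], [0, 0, 0.14, 0], [0, 0, 0.24, 0], [0, 0, 0.34, 0], [0, 0, 0.4, 0]]], jaw=0.4)

```text
time_s: 14.6
tool_pos: [0.6274, 0.0323, 0.2884]
orientation: [0.003, 0.137, 0.99, 0.001]
ft_force: [1.4, 0.3, 0.9]
finger_gap: 0.597
grip_force: 0.0
```

Request:
move_arm(commands=[[[-0.3, 0.5, 0, 0], [-0.3, 0.5, 0, 0], [-0.3, 0.5, 0, 0], [-0.3, 0.5, 0, 0], [-0.3, 0.5, 0, 0], [-0.3, 0.5, 0, 0], [-0.3, 0.5, 0, 0], [-0.3, 0.5, 0, 0]]])

```text
time_s: 15.27
tool_pos: [0.5053, 0.2339, 0.2839]
orientation: [0.0, 0.136, 0.991, 0.0]
ft_force: [0.4, -0.7, -0.8]
finger_gap: 0.597
grip_force: 0.0
```

```bash
python3 -c "
from h import *
st()
o=[]
for n in('top','scene'):
    p=read_camera(n)
    yellow(p,.626,.032,.071)
    o.append(rect(p,.71,.09,400,400,.071))
cv2.imwrite('pics/f4.png',cv2.resize(np.hstack(o),(800,400),interpolation=cv2.INTER_CUBIC)[...,::-1])"
```

```text
t 15.27 tcp [0.5053 0.2339 0.2839] close 74.42 F [ 0.4 -0.7 -0.8] M [-0.08 -0.06 -0.07] gap 0.597 grip 0.0 q7 0.8
yellow 170 0.6248 0.0314 [28.1 30.5] 15.9
yellow 195 0.625 0.0317 [27.15 28.35] 15.5
yellow 170 0.6123 0.0161 [75.45 35.15] 36.3
yellow 195 0.6126 0.0156 [72.8 33.1] 36.3
```

View pics/f4.png

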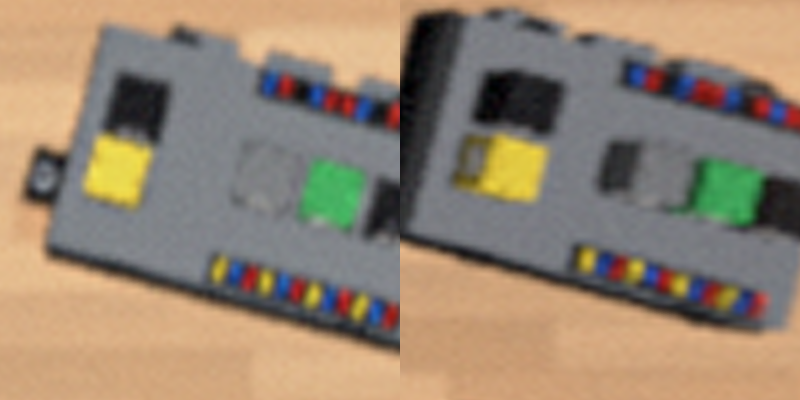

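The yellow relay, at (118,170) in the top view and (512,168) in the scene view, sits level with its neighbours, square in the slot. The gripper is clear.

```bash
python3 -c "
from h import *
print(hand_in())"
```

```text
the job is handed in; nothing more can be done
None
```

The spare relay is plugged into the empty socket (socket_4, the front one of the row of two), fully seated and released; the job was handed in at about 15 s, and the arm went nowhere near the pencil, hexagon key or red screwdriver.

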